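# Index the packing carousel and open the next incense tin

### The job

Turn the packing carousel one position so that the tin with the lid comes to the loading place at the steel pointer and the carousel rests in its detent there. Then lift the lid off that tin by its knob and set it down gently, knob up, flat inside the shallow wooden tray. Leave all the tins standing in their pockets and do not disturb the carton, the incense bundle or the jar.

Things in the scene. Friction and masses are not known exactly. Their poses are not given: they have to be found in the camera images.
- stand: Fixed stand of the carousel: grey round housing, 230 mm across. Origin on the turning axis at bench height; z up. Its own -x points to the loading place, marked by a fixed steel pointer bracket that juts out from under the deck to 193 mm from the axis, its upright end 50 mm wide, top 63 mm above the bench.
- deck (a point): Centre of the top of the turning deck (plywood disc, 300 mm across, top 60 mm above the bench). On the deck: four pockets (collars 12 mm high, 89 mm outside) centred 95 mm from the axis, 90 degrees apart; half-way between them four upright steel push posts, 16 mm across, 110 mm high (tops 170 mm above the bench), centred 125 mm from the axis. Turns with the deck.
- carousel (a joint): Angle of the deck, rad, growing anticlockwise seen from above; 0 at the start. Turns endlessly, with a detent every quarter turn (0, +-1.571 ..). At 0 the pockets lie on the stand's +-x and +-y axes, the posts at 45, 135, 225, 315 degrees from its x. It takes 10 to 15 N on a post to leave a detent. It does not coast, stays put near half-way; within about 20 degrees a detent draws it in.
- load_place (a point): Centre of the loading place, on the stand and not turning with the deck: 95 mm from the axis towards the pointer, at the height of the deck's top. At the start an open tin stands there.
- tin_lidded: The closed tin: loose, plain aluminium, 76 mm across, 72 mm high, walls 3 mm, empty, about 0.3 kg, with the wooden lid on it (107 mm above the deck to the top of the knob). At the start it stands in the pocket a quarter turn from the loading place, on either side, with about 2 mm of play. Origin: centre of its underside; z up.
- tin_open_a: Open tin of the same size, filled with short incense sticks to below the rim; at the start in the pocket at the loading place. Origin: centre of its underside.
- tin_open_b: Another open filled tin, the same; at the start in the pocket opposite the lidded tin. The fourth pocket is empty. Origin: centre of its underside.
- lid: Loose round wooden lid, about 90 g. From below: a plug 65 mm across, 8 mm deep, in the tin's 70 mm mouth; a flange 84 mm across, 6 mm thick, on the rim; a round knob 30 mm across, top 44 mm above the origin. Origin: centre of the plug's underside; z up. On the closed tin the origin is 64 mm above the tin's underside.
- lid_knob (a point): Middle of the lid's knob, 31 mm above the lid's origin; the 30 mm wide part of the knob reaches from 18 to 44 mm above the origin.
- tray: Fixed shallow square tray of light wood, 150 mm outside, 18 mm high, walls and floor 6 mm; to the left or right of the carousel. Origin: centre of its underside; x and y along its sides.
- carton: Bystander: closed cardboard carton, 120 x 130 mm, 75 mm high, on the other side of the carousel from the tray. Origin: centre of its underside.
- bundle: Bystander: banded bundle of incense sticks lying flat, about 190 x 60 mm, 26 mm high. Origin: centre of its underside.
- jar: Bystander: capped amber jar, 72 mm across, 100 mm high. Origin: centre of its underside.
Things that resemble listed ones, but are neither listed nor needed, are in the scene too. There is more than one size of the tray; the one meant has the size given above. Of the things that look like the lid, the smaller one is meant.

How it is judged:
On the way, in this order (a step that is already met when the one before it is completed fails the run):
1. the carousel rests in the detent that brings the lidded tin to the loading place, the lid still on it (horizontal distance between tin_lidded and load_place below 0.01 m and velocity of joint carousel between -0.05 and 0.05 rad/s and horizontal distance between lid and tin_lidded below 0.012 m and z of lid in the frame of tin_lidded below 0.07 m), for 0.3 s.
2. the lid is lifted clear of the tin (z of lid in the frame of tin_lidded above 0.078 m and contact force between the fingers and lid above 0.3 N), for 0.1 s.
At the end, for the whole second after the job is handed in: The lidded tin is within 10 mm of the loading place, carousel at rest; all tins upright on the deck (raised under 6 mm, tilt under 0.1 rad, within 105 mm of the axis); the lid lies at rest on the tray floor, knob up, tilt under 0.1 rad, centre within 36 mm of the tray centre along each side (horizontal distance between tin_lidded and load_place below 0.01 m and velocity of joint carousel between -0.05 and 0.05 rad/s and height (world z) of each of tin_lidded, tin_open_a, tin_open_b below 0.066 m and angle between each of tin_lidded, tin_open_a, tin_open_b, lid's own z axis and vertical below 0.1 rad and horizontal distance between each of tin_lidded, tin_open_a, tin_open_b and stand below 0.105 m and x of lid in the frame of tray between -0.036 and 0.036 m and y of lid in the frame of tray between -0.036 and 0.036 m and z of lid in the frame of tray below 0.012 m and linear speed of lid below 0.02 m/s); the robot touches nothing.
It fails at once if a tin is tipped by more than 0.4 rad (angle between any of tin_lidded, tin_open_a, tin_open_b's own z axis and vertical above 0.4 rad).
It fails at once if the lid is dropped or flung: out of the fingers it moves faster than 0.6 m/s (a fall of about 20 mm) (contact force between the fingers and lid below 0.01 N and linear speed of lid above 0.6 m/s).
It fails at once if the carton, the bundle or the jar is moved by more than 20 mm (distance of any of carton, bundle, jar from where it was at the start of the episode above 0.02 m).
It also fails if it takes over 64 s, if anything falls off the work surface, if the arm or the gripper's body presses on something with over 40 N, if the wrist force passes 120 N, or if a joint passes its speed limit or range.

### The arm

A 7-joint arm with a two-finger parallel gripper is mounted at the origin on the work surface. World frame = base frame: x ahead of the robot, y to its left, z up, the work surface at z = 0. Lengths are in m, angles in rad, forces in N, time in s.
With the tool pointing down it reaches from about 0.425 to 0.95 m from the base axis. Payload 4.7 kg.
Tool frame: the origin (TCP) lies midway between the tips of the shut fingers; the grasp point (between the pads) lies 19 mm behind it; z points along the fingers, y is the line along which they close (so a half turn about z gives the same grasp; the last joint's range is limited). The gripper opens to 87 mm and grips with 3 to 60 N. Pads are 19 mm wide; open, the fingers measure 117 mm over their backs; the gripper's body (75 mm by 190 mm) begins 51 mm behind the grasp point.
Start: joints at [-1.327, 0.469, -0.049, 1.532, 0.024, 1.141, -0.082], TCP at [0.182, 0.65, 0.223] pointing down, gripper open.
Joint ranges: [-2.59, 2.59], [-0.33, 1.99], [-1.39, 1.29], [0.1, 2.45], [-1.04, 4.18], [0.21, 1.99], [-2.66, 2.66]. Speed limits (rad/s): [2.57, 2.57, 3.14, 3.14, 3.14, 3.14, 3.14].

### API

Orientations are given as a unit quaternion [w, x, y, z].
In Python, from cell import arm gives the robot as it stands.
- The arm moves only by the tool arm_command, never from a script. Its argument "commands" is a list of rows, each a list of 7 numbers: the turn, a rotation vector about the tool's x, y, z in rad, then the shift along the tool's x, y, z in m, then the finger opening in m, from 0 to 0.087. A call has 1 to 5 rows; each row is the pose to reach, as a shift and turn from the pose commanded when the call began, along the tool's axes at that moment; what a row does not reach only later rows make up. A row lasts 1/8 s, in which the tool goes at most 62.5 mm and 10.7 degrees, less where a joint would pass 70% of its speed; a pose out of reach is approached as far as the arm can. A call with a gripper value outside its range is refused whole. The fingers move at their own pace and stop on an object; the grip force is fixed at half the most. Time passes only in rows, so rows that repeat a pose let the fingers close. It gives the time, the measured TCP pose, the force, the opening and the grip force at its end, in the units of the state.
- arm.state(): the state, without advancing time (a new reading comes with each control period).
- arm.camera(name): name is "scene" or "top"; returns a dict with "pixels" (400x640x3 uint8, red, green, blue), "vertical_fov" (degrees; the focal length in pixels is half the picture's height over the tangent of half this angle, whatever the lens; pixels are square), "cx", "cy" (the principal point, pixels), "eye" and "rotation" of the camera in the world. Camera axes: x right, y up, looking along -z (the intrinsics and any distortion apply to the point x, -y, -z); pixel columns grow to the right and rows downward; lengths in m; the calibration is good to about 2 mm. A picture is of the moment at which its call begins. There is no depth.
- arm.sign_off(): hands the job in; it is judged then, once.
The state is a dict: "time": time; "joint_positions": joint angles; "qvel": joint speeds; "joint_torque": joint torques, N m; "ee_pos": TCP position; "eef_rot": TCP orientation; "wrist_force": force on the tool from outside, world axes, zero at the start; "moment": the same for the moment, N m; "grip_width": finger opening in m; "grasp_force": force on a finger pad.
Only numpy, scipy, OpenCV 4.12 (cv2) and the standard library are available. Lean on these libraries where they do the work, as an engineer would, in place of code of your own. Each camera call takes 0.05 s, during which the arm holds its last target. There are 200 camera calls.

## Working session

There is one attempt and no reset: what is moved stays moved. The work goes in short steps, Python scripts to look and compute and a tool call to move; the robot and the scene stay as the last step left them, time stands still between calls to the robot, and variables do not carry over. Pictures are saved under pics/ and viewed, at most 10 in all, crops included, and the job is handed in when it is done.

Besides the shell and the picture viewer there is one more tool, called as a command line: name --pt "numbers of a row" for each row, then --argument value for the rest. arm_command: Moves the arm, as the interface text tells. Its arguments: {"type":"object","properties":{"commands":{"type":"array"}},"required":["commands"]}

```bash
ls; mkdir -p pics
cat > h.py <<'E'
from cell import arm
import numpy as np, cv2
def snap(n,f):
    c=arm.camera(n); cv2.imwrite(f,c["pixels"][:,:,::-1]); np.save(f+'.npy',c,allow_pickle=True); return c
def load(f): return np.load(f+'.npy',allow_pickle=True).item()
E
python3 - <<'E'
from h import *
for n in("scene","top"):
    c=snap(n,f"pics/{n}0.png"); print({k:v for k,v in c.items() if k!="pixels"})
print(arm.state())
E
```

```text
pics
{'vertical_fov': 42.30775874260011, 'cx': 322.88655280690256, 'cy': 203.10510080101966, 'eye': array([1.3045706 , 1.09024249, 0.9675958 ]), 'rotation': array([0.28508136, 0.1605655 , 0.46037454, 0.82522883])}
{'vertical_fov': 54.947460837632335, 'cx': 318.32261174060693, 'cy': 202.1955802361393, 'eye': array([0.22516754, 0.0210822 , 1.24452838]), 'rotation': array([-0.69484816, -0.0810621 ,  0.0796514 ,  0.71012015])}
{'time': 0.1, 'joint_positions': array([-1.32689671,  0.4693571 , -0.04856713,  1.53358848,  0.02410337,
        1.1410049 , -0.08232628]), 'qvel': array([ 0.00088253, -0.00094425,  0.00085833, -0.00280111,  0.00135844,
       -0.00016901, -0.00066852]), 'joint_torque': array([ 1.00073790e-03, -5.09168887e+01, -8.08695727e-02, -2.36831689e+01,
       -6.13667211e-02,  3.43681430e-02,  6.92124740e-05]), 'ee_pos': array([0.18172146, 0.6495092 , 0.22160084]), 'eef_rot': array([-8.16357117e-05,  1.35987290e-01,  9.90710186e-01, -8.82359953e-04]), 'wrist_force': array([ 0.37569189, -0.17208498, -0.70605751]), 'moment': array([ 0.00233653,  0.01561779, -0.01243886]), 'grasp_force': 0.0, 'grip_width': 0.08712937303449887}
```

View pics/scene0.png

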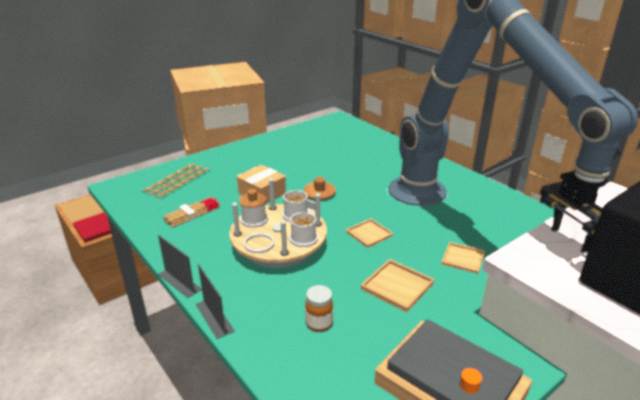

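View pics/top0.png

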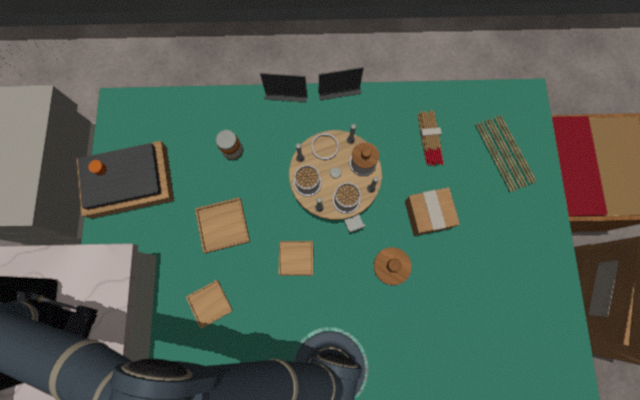

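The two views agree. In the top view, the deck is at about (335,175), the pointer at (354,224), an open tin at the loading place at (347,195) and the lidded tin at (365,158). The carousel therefore has to turn clockwise. The post tops are at (298,148), (352,127), (374,184) and (319,208). The large tray is at (222,225), with smaller trays at (296,258) and (209,303). The carton is at (433,211) and the jar at (229,144).

```bash
cat >> h.py <<'E'
from scipy.spatial.transform import Rotation as R
def cam(c):
    q=c["rotation"]; M=R.from_quat([q[1],q[2],q[3],q[0]]).as_matrix()
    return 200/np.tan(np.radians(c["vertical_fov"]/2)),M,np.array(c["eye"])
def ray(c,u,v):
    f,M,e=cam(c); d=M@np.array([(u-c["cx"])/f,-(v-c["cy"])/f,-1]); return e,d
def onz(c,u,v,z):
    e,d=ray(c,u,v); return e+d*(z-e[2])/d[2]
def proj(c,p):
    f,M,e=cam(c); q=M.T@(np.array(p)-e); return np.array([c["cx"]-f*q[0]/q[2],c["cy"]+f*q[1]/q[2]])
E
python3 - <<'E'
from h import *
np.set_printoptions(precision=4,suppress=True)
for n in("top","scene"):
    c=load(f"pics/{n}0.png"); im=c["pixels"]; hsv=cv2.cvtColor(im,cv2.COLOR_RGB2HSV)
    print(n,"base proj",proj(c,[0,0,0]))
    wood=((hsv[:,:,0]<26)&(hsv[:,:,1]>60)&(hsv[:,:,2]>110)).astype(np.uint8)
    cs,_=cv2.findContours(wood,cv2.RETR_EXTERNAL,cv2.CHAIN_APPROX_NONE)
    for k in cs:
        if cv2.contourArea(k)<250: continue
        (u,v),s,a=cv2.minAreaRect(k)
        if u<180 and n=="top" or u>500: continue
        bz=np.array([onz(c,*p,0.018)[:2] for p in cv2.boxPoints(((u,v),s,a))])
        hull=cv2.convexHull(k)
        P=np.array([onz(c,*p,0.018)[:2] for p in hull[:,0]],np.float32)
        print((round(u),round(v)),"rect z.018",cv2.minAreaRect(P))
        P=np.array([onz(c,*p,0.06)[:2] for p in hull[:,0]],np.float32)
        if cv2.contourArea(k)>2500: print("   circ z.06",cv2.minEnclosingCircle(P), cv2.fitEllipse(P))
c=load("pics/top0.png")
for p in [(298,146),(352,126),(374,181),(319,207)]: print("post",onz(c,*p,.17))
print("knob",onz(c,366,154,.167),"pointer",onz(c,355,224,.063))
print("big lid",onz(c,394,266,.04), "jar",onz(c,229,140,.1))
b=cv2.resize(c["pixels"][110:290,180:460,::-1],None,fx=2.8,fy=2.8,interpolation=cv2.INTER_CUBIC);cv2.imwrite("pics/crop0.png",b)
E
```

```text
top base proj [328.7132 367.7052]
(208, 304) rect z.018 ((0.19584667682647705, 0.3663574159145355), (0.1072668582201004, 0.10698529332876205), 27.88544464111328)
(392, 266) rect z.018 ((0.2987821698188782, -0.20886237919330597), (0.1103392094373703, 0.11260809749364853), 86.87919616699219)
(296, 258) rect z.018 ((0.33175602555274963, 0.09659753739833832), (0.10497962683439255, 0.10390421748161316), 88.77252960205078)
(221, 225) rect z.018 ((0.4427981376647949, 0.33486247062683105), (0.14862273633480072, 0.14850346744060516), 13.31364917755127)
(421, 212) rect z.018 ((0.4688141345977783, -0.31112605333328247), (0.12529854476451874, 0.04736758768558502), 10.235345840454102)
(447, 207) rect z.018 ((0.4848317801952362, -0.39876240491867065), (0.12499868869781494, 0.045950133353471756), 10.26207447052002)
(324, 146) rect z.018 ((0.7046329975128174, -0.004599325358867645), (0.07801411300897598, 0.07199852168560028), 88.69155883789062)
(336, 174) rect z.018 ((0.6068668961524963, -0.03842684626579285), (0.3034588396549225, 0.30252671241760254), 88.73550415039062)
   circ z.06 ((0.59939295053
[... 2527 characters left out ...]
58), 153.3890838623047)
(485, 44) rect z.018 ((-1.9069061279296875, -1.1153284311294556), (0.9955509901046753, 0.09687555581331253), 33.72054672241211)
(410, 25) rect z.018 ((-2.0072267055511475, -2.026134490966797), (1.855041265487671, 0.8598296046257019), 38.7686653137207)
   circ z.06 ((-1.9878262281417847, -1.7441133260726929), 0.9046894907951355) ((-2.4063560962677, -2.332217216491699), (0.8391379117965698, 3.2721340656280518), 134.05441284179688)
post [0.6468 0.0772 0.17  ]
post [ 0.7069 -0.0856  0.17  ]
post [ 0.5338 -0.1424  0.17  ]
post [0.4601 0.0189 0.17  ]
knob [ 0.6182 -0.1236  0.167 ] pointer [ 0.4269 -0.0921  0.063 ]
big lid [ 0.2966 -0.2092  0.04  ] jar [0.6996 0.2999 0.1   ]
```

View pics/crop0.png

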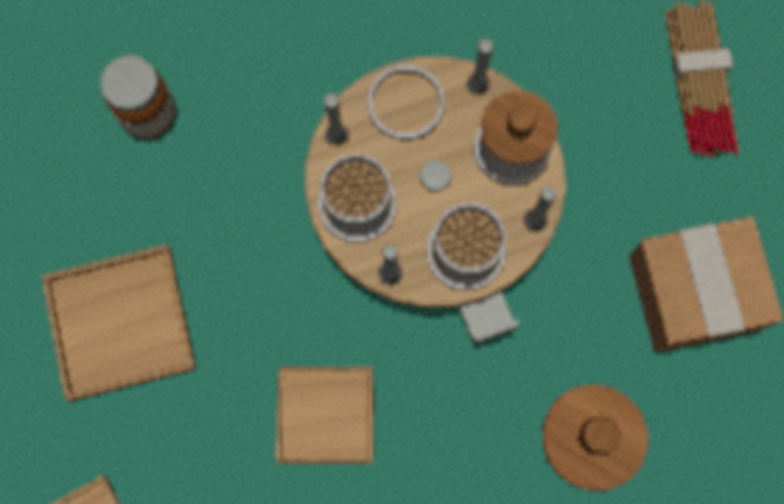

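Run:
```python
from h import *
np.set_printoptions(precision=4,suppress=True)
c=load("pics/top0.png")
f=lambda x,y,z:onz(c,180+x/2.8,110+y/2.8,z)
P=np.array([f(*p,.17) for p in [(332,98),(486,43),(548,193),(391,251)]])
ctr=P.mean(0);print("ctr",ctr);d=(P-ctr)[:,:2];print(np.linalg.norm(d,axis=1),np.degrees(np.arctan2(d[:,1],d[:,0])))
print("hub",f(435,176,.065))
for n,p,z in [("knob",(522,117),.167),("flange",(519,127),.138),("tinA",(470,237),.132),("tinB",(357,187),.132),("ring",(406,102),.072),("ptr",(493,322),.063)]:
    q=f(*p,z);e=(q-ctr)[:2];print(n,q,np.linalg.norm(e),np.degrees(np.arctan2(e[1],e[0])))
```

```text
ctr [ 0.5951 -0.0365  0.17  ]
[0.1247 0.1259 0.1241 0.1252] [  63.9218  -25.3487 -116.3921  154.9158]
hub [ 0.5938 -0.0361  0.065 ]
knob [ 0.6251 -0.1253  0.167 ] 0.09370003359588286 -71.32805185287789
flange [ 0.6245 -0.1254  0.138 ] 0.09361188346160804 -71.7195821204629
tinA [ 0.5042 -0.068   0.132 ] 0.09621425410537943 -160.88661934673553
tinB [0.5624 0.0515 0.132 ] 0.09386663267121137 110.3824032708542
ring [ 0.6818 -0.005   0.072 ] 0.09220475339625565 19.942932845873568
ptr [ 0.4237 -0.0953  0.063 ] 0.18124965834019607 -161.0696396195603
```

```bash
cat >> h.py <<'E'
def plan(start,pts):
    """start/pts: x,y,z,yaw(deg of tool y axis),[opening]; tool points down. Prints calls of 5 rows."""
    cur=start
    for i in range(0,len(pts),5):
        a=np.radians(cur[3]); y=np.array([np.cos(a),np.sin(a)]); x=np.array([-y[1],y[0]])
        if True: 
            rows=[]
            for p in pts[i:i+5]:
                d=np.array(p[:2])-cur[:2]; rows.append([0,0,round(-np.radians(p[3]-cur[3]),3),round(float(d@x),3),round(float(d@y),3),round(cur[2]-p[2],3),p[4]])
        print(str(rows).replace(' ','')); cur=list(pts[min(i+4,len(pts)-1)][:4])
def line(a,b,n): return [[*(np.array(a)[:4]+(np.array(b)[:4]-np.array(a)[:4])*k/n),b[4]] for k in range(1,n+1)]
C=np.array([.595,-.036])
def onpost(phi,z,o): return [*(C+.125*np.array([np.cos(np.radians(phi)),np.sin(np.radians(phi))])),z,phi-90,o]
def now():
    s=arm.state(); q=s["eef_rot"]; M=R.from_quat([q[1],q[2],q[3],q[0]]).as_matrix()
    return [*s["ee_pos"],np.degrees(np.arctan2(M[1,1],M[0,1]))],s,M
E
python3 - <<'E'
from h import *
p,s,M=now(); print(p); print(M.round(3))
w=[.42,.35,.26,70,.04]; e=onpost(154.3,.26,.04); print(e)
plan(p,line(p,w,8)+line(w,e,7))
E
```

```text
[np.float64(0.18172146259417163), np.float64(0.6495091999058933), np.float64(0.22160084482035927), np.float64(74.36856195015777)]
[[-0.963  0.269 -0.   ]
 [ 0.269  0.963 -0.002]
 [-0.    -0.002 -1.   ]]
[np.float64(0.48236537233473853), np.float64(0.018207385573443015), 0.26, 64.30000000000001, 0.04]
[[0,0,np.float64(0.01),-0.039,-0.028,np.float64(-0.005),0.04],[0,0,np.float64(0.019),-0.078,-0.056,np.float64(-0.01),0.04],[0,0,np.float64(0.029),-0.116,-0.084,np.float64(-0.014),0.04],[0,0,np.float64(0.038),-0.155,-0.112,np.float64(-0.019),0.04],[0,0,np.float64(0.048),-0.194,-0.14,np.float64(-0.024),0.04]]
[[0,0,np.float64(0.01),-0.04,-0.026,np.float64(-0.005),0.04],[0,0,np.float64(0.019),-0.08,-0.052,np.float64(-0.01),0.04],[0,0,np.float64(0.029),-0.12,-0.078,np.float64(-0.014),0.04],[0,0,np.float64(0.043),-0.144,-0.121,np.float64(-0.014),0.04],[0,0,np.float64(0.057),-0.167,-0.163,np.float64(-0.014),0.04]]
[[0,0,np.float64(0.014),-0.026,-0.041,np.float64(0.0),0.04],[0,0,np.float64(0.028),-0.052,-0.082,np.float64(0.0),0.04],[0,0,np.float64(0.043),-0.077,-0.122,np.float64(0.0),0.04],[0,0,np.float64(0.057),-0.103,-0.163,np.float64(0.0),0.04],[0,0,np.float64(0.071),-0.129,-0.204,np.float64(0.0),0.04]]
```

arm_command --pt "0 0 0.01 -0.039 -0.028 -0.005 0.04" --pt "0 0 0.019 -0.078 -0.056 -0.01 0.04" --pt "0 0 0.029 -0.116 -0.084 -0.014 0.04" --pt "0 0 0.038 -0.155 -0.112 -0.019 0.04" --pt "0 0 0.048 -0.194 -0.14 -0.024 0.04"

```text
time: 0.72
ee_pos: [0.3317, 0.4614, 0.2463]
eef_rot: [-0.0, 0.16, 0.987, -0.0]
wrist_force: [0.2, 0.6, 0.3]
grip_width: 0.0457
grasp_force: 0.0
```

arm_command --pt "0 0 0.01 -0.04 -0.026 -0.005 0.04" --pt "0 0 0.019 -0.08 -0.052 -0.01 0.04" --pt "0 0 0.029 -0.12 -0.078 -0.014 0.04" --pt "0 0 0.043 -0.144 -0.121 -0.014 0.04" --pt "0 0 0.057 -0.167 -0.163 -0.014 0.04"

```text
time: 1.35
ee_pos: [0.4383, 0.2537, 0.2602]
eef_rot: [-0.0, 0.188, 0.982, -0.0]
wrist_force: [-0.2, 0.2, -0.2]
grip_width: 0.0403
grasp_force: 0.0
```

arm_command --pt "0 0 0.014 -0.026 -0.041 0 0.04" --pt "0 0 0.028 -0.052 -0.082 0 0.04" --pt "0 0 0.043 -0.077 -0.122 0 0.04" --pt "0 0 0.057 -0.103 -0.163 0 0.04" --pt "0 0 0.071 -0.129 -0.204 0 0.04"

```text
time: 1.98
ee_pos: [0.4825, 0.0169, 0.2603]
eef_rot: [-0.0, 0.223, 0.975, 0.0]
wrist_force: [0.4, 0.5, -0.3]
grip_width: 0.0396
grasp_force: 0.0
```

Run:
```python
from h import *
p,s,M=now(); print(p)
c=snap("scene","pics/s1.png"); print(proj(c,[*p[:2],.17]),proj(c,p[:3]))
cv2.imwrite("pics/s1c.png",cv2.resize(c["pixels"][100:280,200:400,::-1],None,fx=3,fy=3))
a=154.3; e=onpost(a,.115,.04)
plan(p,line(p,e,4)+[e])
n=18; plan(e,[onpost(a-90*k/n,.115,.04) for k in range(1,n+1)]+[onpost(a-90,.115,.04)]*2)
```

```text
[np.float64(0.4825031099539068), np.float64(0.016902647942495547), np.float64(0.2603466453159128), np.float64(64.26954979235839)]
[316.41289794 193.19011072] [316.28857838 166.75852323]
[[0,0,np.float64(-0.0),0.0,0.0,np.float64(0.036),0.04],[0,0,np.float64(-0.0),0.0,0.001,np.float64(0.073),0.04],[0,0,np.float64(-0.0),0.001,0.001,np.float64(0.109),0.04],[0,0,np.float64(-0.001),0.001,0.001,np.float64(0.145),0.04],[0,0,np.float64(-0.001),0.001,0.001,np.float64(0.145),0.04]]
[[0,0,np.float64(0.087),-0.0,0.011,0.0,0.04],[0,0,np.float64(0.175),-0.002,0.022,0.0,0.04],[0,0,np.float64(0.262),-0.004,0.032,0.0,0.04],[0,0,np.float64(0.349),-0.008,0.043,0.0,0.04],[0,0,np.float64(0.436),-0.012,0.053,0.0,0.04]]
[[0,0,np.float64(0.087),-0.0,0.011,0.0,0.04],[0,0,np.float64(0.175),-0.002,0.022,0.0,0.04],[0,0,np.float64(0.262),-0.004,0.032,0.0,0.04],[0,0,np.float64(0.349),-0.008,0.043,0.0,0.04],[0,0,np.float64(0.436),-0.012,0.053,0.0,0.04]]
[[0,0,np.float64(0.087),-0.0,0.011,0.0,0.04],[0,0,np.float64(0.175),-0.002,0.022,0.0,0.04],[0,0,np.float64(0.262),-0.004,0.032,0.0,0.04],[0,0,np.float64(0.349),-0.008,0.043,0.0,0.04],[0,0,np.float64(0.436),-0.012,0.053,0.0,0.04]]
[[0,0,np.float64(0.087),-0.0,0.011,0.0,0.04],[0,0,np.float64(0.175),-0.002,0.022,0.0,0.04],[0,0,np.float64(0.262),-0.004,0.032,0.0,0.04],[0,0,np.float64(0.262),-0.004,0.032,0.0,0.04],[0,0,np.float64(0.262),-0.004,0.032,0.0,0.04]]
```

View pics/s1c.png

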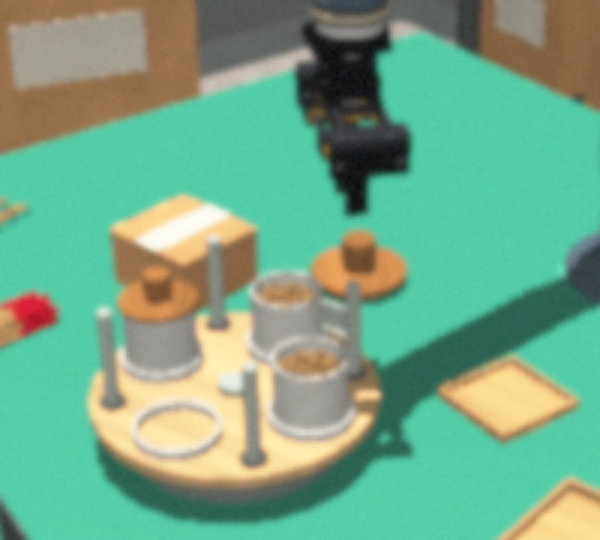

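The crop shows the fingers directly above the post nearest the robot. The post top is at (317,195) in the full picture and I predicted (316,193). Next I lower the fingers astride it and turn the deck clockwise.

arm_command --pt "0 0 0 0 0 0.036 0.04" --pt "0 0 0 0 0.001 0.073 0.04" --pt "0 0 0 0.001 0.001 0.109 0.04" --pt "0 0 0 0.001 0.001 0.145 0.04" --pt "0 0 0 0.001 0.001 0.145 0.04"

```text
time: 2.65
ee_pos: [0.4798, 0.0197, 0.1133]
eef_rot: [-0.003, 0.223, 0.975, -0.001]
wrist_force: [0.5, -0.2, 0.6]
grip_width: 0.04
grasp_force: 0.0
```

arm_command --pt "0 0 0.087 0 0.011 0 0.04" --pt "0 0 0.175 -0.002 0.022 0 0.04" --pt "0 0 0.262 -0.004 0.032 0 0.04" --pt "0 0 0.349 -0.008 0.043 0 0.04" --pt "0 0 0.436 -0.012 0.053 0 0.04"

```text
time: 3.28
ee_pos: [0.5133, 0.0602, 0.1164]
eef_rot: [-0.002, 0.43, 0.903, -0.002]
wrist_force: [-7.2, -5.6, 2.2]
grip_width: 0.0398
grasp_force: 4.4
```

arm_command --pt "0 0 0.087 0 0.011 0 0.04" --pt "0 0 0.175 -0.002 0.022 0 0.04" --pt "0 0 0.262 -0.004 0.032 0 0.04" --pt "0 0 0.349 -0.008 0.043 0 0.04" --pt "0 0 0.436 -0.012 0.053 0 0.04"

```text
time: 3.9
ee_pos: [0.5627, 0.0872, 0.1164]
eef_rot: [-0.002, 0.614, 0.789, -0.001]
wrist_force: [-4.2, -1.3, 0.5]
grip_width: 0.0399
grasp_force: 2.4
```

arm_command --pt "0 0 0.087 0 0.011 0 0.04" --pt "0 0 0.175 -0.002 0.022 0 0.04" --pt "0 0 0.262 -0.004 0.032 0 0.04" --pt "0 0 0.349 -0.008 0.043 0 0.04" --pt "0 0 0.436 -0.012 0.053 0 0.04"

```text
time: 4.53
ee_pos: [0.6197, 0.0891, 0.1172]
eef_rot: [-0.0, 0.77, 0.638, 0.001]
wrist_force: [-0.3, -0.6, -0.4]
grip_width: 0.04
grasp_force: 0.1
```

arm_command --pt "0 0 0.087 0 0.011 0 0.04" --pt "0 0 0.175 -0.002 0.022 0 0.04" --pt "0 0 0.262 -0.004 0.032 0 0.04" --pt "0 0 0.262 -0.004 0.032 0 0.04" --pt "0 0 0.262 -0.004 0.032 0 0.04"

```text
time: 5.15
ee_pos: [0.6496, 0.0789, 0.1163]
eef_rot: [-0.0, 0.846, 0.533, 0.0]
wrist_force: [-0.3, 0.1, 0.4]
grip_width: 0.0402
grasp_force: 0.0
```

Run:
```python
from h import *
p,s,M=now(); print(p,s["wrist_force"]); print(onpost(64.3,0,0))
c=snap("top","pics/t2.png")
cv2.imwrite("pics/t2c.png",cv2.resize(c["pixels"][100:280,220:420,::-1],None,fx=3,fy=3))
```

```text
[np.float64(0.649583613313785), np.float64(0.0788587529376353), np.float64(0.11632605176471054), np.float64(-25.56393822958389)] [-0.34172814  0.11833359  0.39429008]
[np.float64(0.649207385573443), np.float64(0.07663462766526144), 0, -25.700000000000003, 0]
```

View pics/t2c.png

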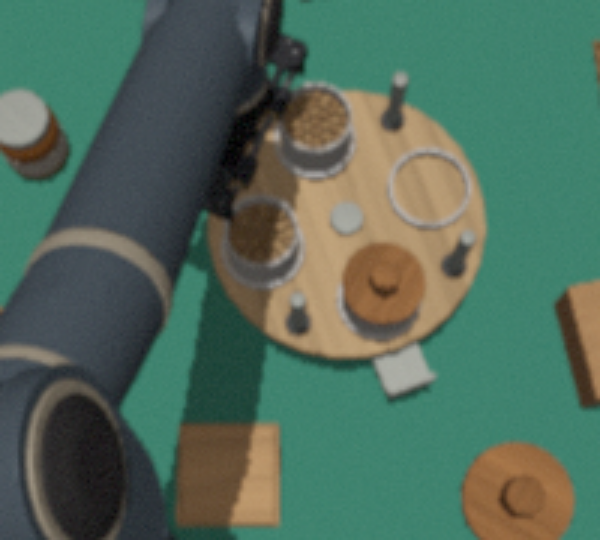

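The lidded tin, with its lid on, is at the pointer. The knob top is at crop (385,278), which is full (348,193). The posts and tins are all standing in their places and nothing presses on the fingers. Next I lift and move above the knob.

Run:
```python
from h import *
c=load("pics/t2.png"); k=onz(c,220+385/3,100+277/3,.168); print("knob",k,"flange",onz(c,220+384/3,100+284/3,.138)); e=C-.095*np.array([np.cos(np.radians(19.3)),np.sin(np.radians(19.3))]); print(e)
p,s,M=now(); t=[*p[:2],.27,p[3],.04]
plan(p,line(p,t,4)+[t])
plan(t,line(t,[*e,.24,p[3],.065],5))
```

```text
knob [ 0.50202717 -0.06674867  0.168     ] flange [ 0.50262349 -0.06793084  0.138     ]
[ 0.50533891 -0.06739887]
[[0,0,np.float64(-0.0),0.0,0.0,np.float64(-0.038),0.04],[0,0,np.float64(-0.0),0.0,0.0,np.float64(-0.077),0.04],[0,0,np.float64(-0.0),0.0,0.0,np.float64(-0.115),0.04],[0,0,np.float64(-0.0),0.0,0.0,np.float64(-0.154),0.04],[0,0,np.float64(-0.0),0.0,0.0,np.float64(-0.154),0.04]]
[[0,0,np.float64(-0.0),-0.039,-0.013,np.float64(0.006),0.065],[0,0,np.float64(-0.0),-0.078,-0.027,np.float64(0.012),0.065],[0,0,np.float64(-0.0),-0.116,-0.04,np.float64(0.018),0.065],[0,0,np.float64(-0.0),-0.155,-0.053,np.float64(0.024),0.065],[0,0,np.float64(-0.0),-0.194,-0.067,np.float64(0.03),0.065]]
```

arm_command --pt "0 0 0 0 0 -0.038 0.04" --pt "0 0 0 0 0 -0.077 0.04" --pt "0 0 0 0 0 -0.115 0.04" --pt "0 0 0 0 0 -0.154 0.04" --pt "0 0 0 0 0 -0.154 0.04"

```text
time: 5.82
ee_pos: [0.6511, 0.078, 0.2735]
eef_rot: [0.001, 0.846, 0.533, 0.003]
wrist_force: [-0.1, 0.1, -0.7]
grip_width: 0.04
grasp_force: 0.0
```

arm_command --pt "0 0 0 -0.039 -0.013 0.006 0.065" --pt "0 0 0 -0.078 -0.027 0.012 0.065" --pt "0 0 0 -0.116 -0.04 0.018 0.065" --pt "0 0 0 -0.155 -0.053 0.024 0.065" --pt "0 0 0 -0.194 -0.067 0.03 0.065"

```text
time: 6.45
ee_pos: [0.5034, -0.0682, 0.2386]
eef_rot: [-0.001, 0.846, 0.533, -0.001]
wrist_force: [-0.1, -0.9, 0.0]
grip_width: 0.0649
grasp_force: 0.0
```

Run:
```python
from h import *
p,s,M=now(); print(p,M.round(3)[:,2])
c=snap("scene","pics/s3.png"); print(proj(c,[.504,-.067,.168]),proj(c,p[:3]))
cv2.imwrite("pics/s3c.png",cv2.resize(c["pixels"][140:290,200:360,::-1],None,fx=4,fy=4))
t=[.504,-.067,.143,p[3],.065]; plan(p,line(p,t,4)+[t])
```

```text
[np.float64(0.5033661353666182), np.float64(-0.06816153638855614), np.float64(0.23855393337664713), np.float64(-25.6108600218958)] [-0.002  0.    -1.   ]
[294.58490802 185.13129627] [293.92766482 164.83842215]
[[0,0,np.float64(-0.0),0.0,0.0,np.float64(0.024),0.065],[0,0,np.float64(-0.0),0.001,0.0,np.float64(0.048),0.065],[0,0,np.float64(-0.0),0.001,0.0,np.float64(0.072),0.065],[0,0,np.float64(-0.0),0.001,0.0,np.float64(0.096),0.065],[0,0,np.float64(-0.0),0.001,0.0,np.float64(0.096),0.065]]
```

View pics/s3c.png

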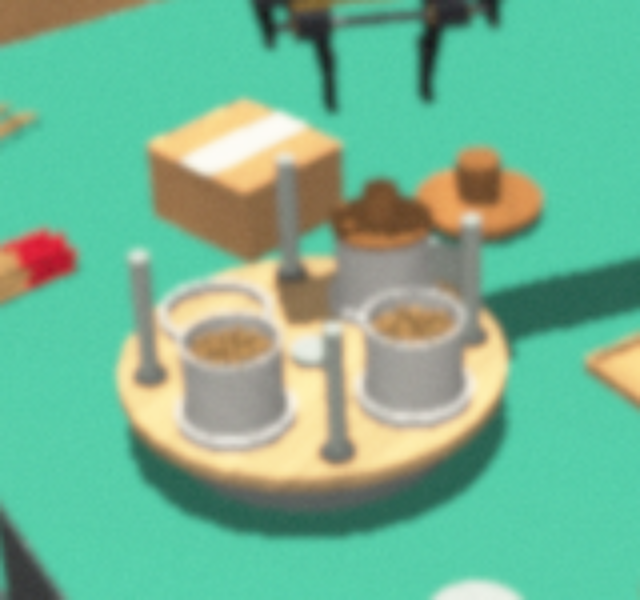

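The knob top centre is at crop (381,187), which is full (295,187); I predicted (294.6,185). The finger tips, centred at crop (379,103), are over it and open. Next I descend and close.

arm_command --pt "0 0 0 0 0 0.024 0.065" --pt "0 0 0 0.001 0 0.048 0.065" --pt "0 0 0 0.001 0 0.072 0.065" --pt "0 0 0 0.001 0 0.096 0.065" --pt "0 0 0 0.001 0 0.096 0.065"

```text
time: 7.12
ee_pos: [0.5037, -0.0661, 0.1417]
eef_rot: [-0.001, 0.846, 0.533, -0.002]
wrist_force: [0.4, -0.1, 0.1]
grip_width: 0.0649
grasp_force: 0.0
```

arm_command --pt "0 0 0 0 0 0 0.04" --pt "0 0 0 0 0 0 0.032" --pt "0 0 0 0 0 0 0.015" --pt "0 0 0 0 0 0 0.015" --pt "0 0 0 0 0 0 0.015"

```text
time: 7.75
ee_pos: [0.5058, -0.0666, 0.1438]
eef_rot: [-0.0, 0.846, 0.532, 0.0]
wrist_force: [-0.4, -0.5, 3.2]
grip_width: 0.029
grasp_force: 30.0
```

arm_command --pt "0 0 0 0 0 -0.01 0.015" --pt "0 0 0 0 0 -0.025 0.015" --pt "0 0 0 0 0 -0.045 0.015" --pt "0 0 0 0 0 -0.075 0.015" --pt "0 0 0 0 0 -0.1 0.015"

```text
time: 8.38
ee_pos: [0.5059, -0.0671, 0.2455]
eef_rot: [0.0, 0.847, 0.532, 0.001]
wrist_force: [-0.4, -0.6, -1.0]
grip_width: 0.029
grasp_force: 30.0
```

Run:
```python
from h import *
p,s,M=now(); print(p,s["wrist_force"],s["grasp_force"],s["grip_width"])
c=snap("scene","pics/s4.png")
cv2.imwrite("pics/s4c.png",cv2.resize(c["pixels"][120:310,200:440,::-1],None,fx=3,fy=3))
# tray via corners at rim z .018, top view
t0=load("pics/top0.png")
print("tray",.4428,.3349)
t=[.4428,.3349,.24,p[3],.015]; w=[.5,.13,.255,p[3],.015]
plan(p,line(p,w,5)+line(w,t,5))
```

```text
[np.float64(0.5059130849607275), np.float64(-0.06705911190680226), np.float64(0.24552424645375875), np.float64(-25.698420695496615)] [-0.44029347 -0.64414691 -1.02996012] 29.999390761367977 0.029046509986027567
tray 0.4428 0.3349
[[0,0,np.float64(-0.0),0.035,-0.018,np.float64(-0.002),0.015],[0,0,np.float64(-0.0),0.07,-0.036,np.float64(-0.004),0.015],[0,0,np.float64(-0.0),0.105,-0.054,np.float64(-0.006),0.015],[0,0,np.float64(-0.0),0.14,-0.073,np.float64(-0.008),0.015],[0,0,np.float64(-0.0),0.175,-0.091,np.float64(-0.009),0.015]]
[[0,0,np.float64(-0.0),0.032,-0.028,np.float64(0.003),0.015],[0,0,np.float64(-0.0),0.064,-0.056,np.float64(0.006),0.015],[0,0,np.float64(-0.0),0.096,-0.084,np.float64(0.009),0.015],[0,0,np.float64(-0.0),0.128,-0.112,np.float64(0.012),0.015],[0,0,np.float64(-0.0),0.16,-0.14,np.float64(0.015),0.015]]
```

View pics/s4c.png

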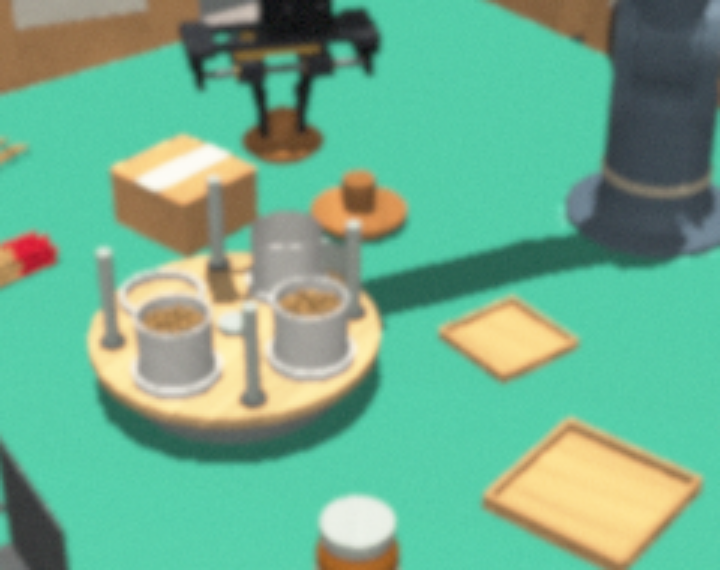

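The lid hangs level in the fingers at crop (283,137). The tin is open and standing in its pocket at crop (287,255). Next I carry the lid to the tray.

arm_command --pt "0 0 0 0.035 -0.018 -0.002 0.015" --pt "0 0 0 0.07 -0.036 -0.004 0.015" --pt "0 0 0 0.105 -0.054 -0.006 0.015" --pt "0 0 0 0.14 -0.073 -0.008 0.015" --pt "0 0 0 0.175 -0.091 -0.009 0.015"

```text
time: 9.05
ee_pos: [0.4993, 0.1316, 0.2531]
eef_rot: [-0.0, 0.847, 0.532, 0.0]
wrist_force: [1.1, -1.0, -1.1]
grip_width: 0.029
grasp_force: 30.0
```

arm_command --pt "0 0 0 0.032 -0.028 0.003 0.015" --pt "0 0 0 0.064 -0.056 0.006 0.015" --pt "0 0 0 0.096 -0.084 0.009 0.015" --pt "0 0 0 0.128 -0.112 0.012 0.015" --pt "0 0 0 0.16 -0.14 0.015 0.015"

```text
time: 9.68
ee_pos: [0.4421, 0.3365, 0.2379]
eef_rot: [-0.0, 0.847, 0.532, 0.0]
wrist_force: [1.1, 0.1, -2.0]
grip_width: 0.0295
grasp_force: 30.0
```

arm_command --pt "0 0 0 0 0 0.04 0.015" --pt "0 0 0 0 0 0.08 0.015" --pt "0 0 0 0 0 0.115 0.015" --pt "0 0 0 0 0 0.145 0.015" --pt "0 0 0 0 0 0.165 0.015"

```text
time: 10.3
ee_pos: [0.4421, 0.335, 0.0713]
eef_rot: [0.0, 0.846, 0.532, -0.001]
wrist_force: [0.1, -1.0, -0.1]
grip_width: 0.0295
grasp_force: 30.0
```

Run:
```python
from h import *
p,s,M=now(); print(p,s["wrist_force"],s["grasp_force"]); print(M.round(3)[:,2])
c=snap("scene","pics/s5.png")
cv2.imwrite("pics/s5c.png",cv2.resize(c["pixels"][190:340,300:500,::-1],None,fx=3,fy=3))
```

```text
[np.float64(0.4421160032993159), np.float64(0.33502323897132913), np.float64(0.07134982540551409), np.float64(-25.663073240812622)] [ 0.09256331 -1.01394949 -0.09698656] 30.000424054451287
[-0.001 -0.001 -1.   ]
```

View pics/s5c.png

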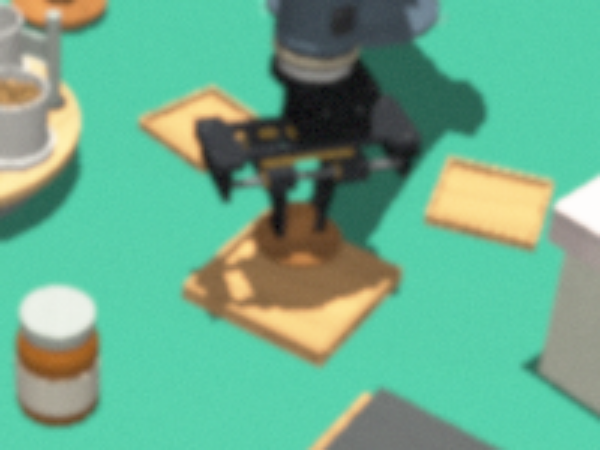

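The lid hangs level over the large tray at crop (300,240). I lower it slowly and watch the force.

arm_command --pt "0 0 0 0 0 0.012 0.015" --pt "0 0 0 0 0 0.024 0.015" --pt "0 0 0 0 0 0.033 0.015" --pt "0 0 0 0 0 0.038 0.015" --pt "0 0 0 0 0 0.041 0.015"

```text
time: 10.98
ee_pos: [0.4426, 0.3354, 0.0314]
eef_rot: [-0.0, 0.847, 0.532, 0.0]
wrist_force: [-0.4, -0.1, -0.7]
grip_width: 0.0292
grasp_force: 30.0
```

arm_command --pt "0 0 0 0 0 0.001 0.015" --pt "0 0 0 0 0 0.002 0.015" --pt "0 0 0 0 0 0.003 0.015" --pt "0 0 0 0 0 0.004 0.015"

```text
time: 11.48
ee_pos: [0.4426, 0.3354, 0.0276]
eef_rot: [-0.0, 0.846, 0.532, 0.0]
wrist_force: [-0.5, -0.3, -1.6]
grip_width: 0.0296
grasp_force: 30.0
```

arm_command --pt "0 0 0 0 0 0.001 0.015" --pt "0 0 0 0 0 0.002 0.015" --pt "0 0 0 0 0 0.002 0.015"

```text
time: 11.85
ee_pos: [0.4426, 0.3353, 0.0258]
eef_rot: [-0.0, 0.847, 0.532, -0.0]
wrist_force: [-1.5, 0.0, 2.0]
grip_width: 0.0293
grasp_force: 30.0
```

arm_command --pt "0 0 0 0 0 0.001 0.015" --pt "0 0 0 0 0 0.001 0.015"

```text
time: 12.1
ee_pos: [0.4426, 0.3353, 0.0258]
eef_rot: [-0.001, 0.847, 0.532, -0.0]
wrist_force: [-3.5, -1.6, 11.5]
grip_width: 0.0294
grasp_force: 30.0
```

The lid is on the tray floor: the force is up and z has stopped. I release it and rise.

arm_command --pt "0 0 0 0 0 -0.001 0.034" --pt "0 0 0 0 0 -0.001 0.045" --pt "0 0 0 0 0 -0.001 0.06" --pt "0 0 0 0 0 -0.001 0.06" --pt "0 0 0 0 0 -0.001 0.06"

```text
time: 12.72
ee_pos: [0.4426, 0.3353, 0.0254]
eef_rot: [0.0, 0.847, 0.532, -0.0]
wrist_force: [-0.7, -0.4, 0.9]
grip_width: 0.0587
grasp_force: 0.0
```

arm_command --pt "0 0 0 0 0 -0.02 0.06" --pt "0 0 0 0 0 -0.06 0.06" --pt "0 0 0 0 0 -0.11 0.06" --pt "0 0 0 0 0 -0.16 0.06" --pt "0 0 0 0 0 -0.2 0.06"

```text
time: 13.35
ee_pos: [0.4429, 0.3353, 0.2277]
eef_rot: [-0.0, 0.847, 0.532, 0.001]
wrist_force: [-0.0, 0.8, 0.0]
grip_width: 0.0602
grasp_force: 0.0
```

arm_command --pt "0 0 0 0 0.05 0 0.06" --pt "0 0 0 0 0.1 0 0.06" --pt "0 0 0 0 0.14 0 0.06" --pt "0 0 0 0 0.14 0 0.06"

```text
time: 13.85
ee_pos: [0.5713, 0.2714, 0.2255]
eef_rot: [0.001, 0.848, 0.53, 0.0]
wrist_force: [0.2, 0.3, 0.3]
grip_width: 0.0601
grasp_force: 0.0
```

Run:
```python
from h import *
p,s,M=now(); print(p,s["wrist_force"])
c=snap("scene","pics/s6.png")
cv2.imwrite("pics/s6c.png",cv2.resize(c["pixels"][130:350,200:480,::-1],None,fx=2.7,fy=2.7))
```

```text
[np.float64(0.5713296395896393), np.float64(0.2713791995482936), np.float64(0.22548008305143236), np.float64(-25.99872845206969)] [0.15047973 0.29514579 0.26953578]
```

View pics/s6c.png

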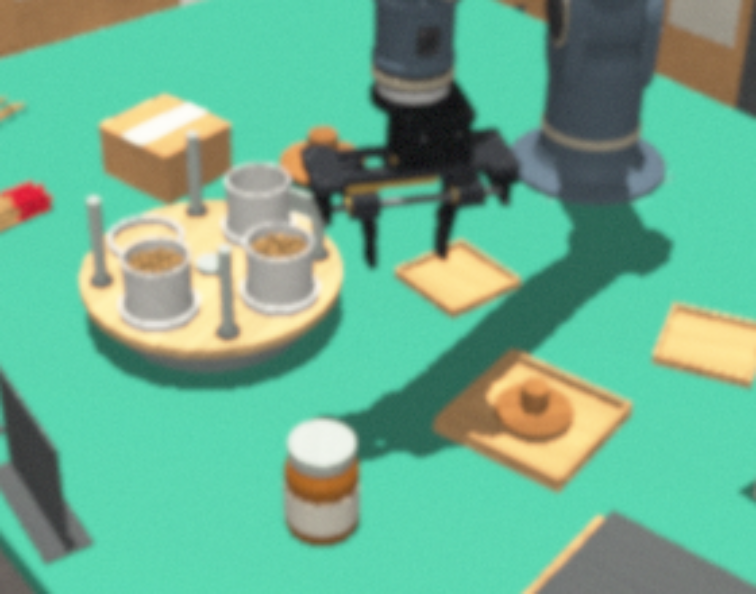

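The lid lies flat, knob up, centred in the large tray at crop (535,408). The tins stand in their pockets, the bystanders are where they were, and the gripper is clear.

```bash
python3 -c "
from cell import arm
print(arm.sign_off())"
```

```text
the job is handed in; nothing more can be done
None
```

I turned the carousel one position clockwise so the lidded tin is at the pointer, set the lid flat, knob up, in the 150 mm tray, and handed the job in at about 14 s; the hand-in returned no verdict.

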